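# Move the battery pack from the charger to the radio

## Robot

A 7-joint arm with a two-finger parallel gripper is mounted at the origin on the work surface. World frame = base frame: x ahead of the robot, y to its left, z up, the work surface at z = 0. Lengths are in m, angles in rad, forces in N, time in s.
With the tool pointing down it reaches from about 0.425 to 1.025 m from the base axis. Payload 3.6 kg.
Tool frame: the origin (TCP) lies on the centre line of the jaws, within the pads' length; the fingertips stand 25 mm ahead of it and the grasp point (between the pads) lies 6 mm ahead of it; z points along the fingers, y is the direction in which the jaws open and shut (so a half turn about z gives the same grasp; the last joint's range is limited). The gripper opens to 85 mm and grips with 20 to 120 N. Pads are 22 mm wide; open, the fingers measure 114 mm over their backs; the gripper's body (76 mm by 85 mm) begins 54 mm behind the grasp point. The pads swing forward as they close: fully open they stand 13 mm farther back than shut.
Start: joints at [1.218, 0.591, 0.048, 1.609, -0.033, 0.943, -0.034], TCP at [0.186, -0.701, 0.256] pointing down, gripper open.
Joint ranges: [-2.69, 2.69], [-0.47, 2.24], [-1.27, 1.36], [0.19, 2.51], [-1.53, 4.68], [0.08, 2.07], [-3.09, 3.09]. Speed limits (rad/s): [2.57, 2.57, 3.14, 3.14, 3.14, 3.14, 3.14].

## Interface

Orientations are given as a unit quaternion [w, x, y, z].
In Python, from cell import robot gives the robot as it stands. The module is installed in compiled form; this text tells all that it offers.
- The arm moves only by the tool carry_out, never from a script. Its argument "plan" is a list of rows, each a list of 2 entries, a list of its own where there are three numbers: the shift along the tool's x, y, z in mm, then the turn, a rotation vector about the tool's x, y, z in degrees. In form: [[[x, y, z], [ax, ay, az]], ...]. A call has 1 to 20 rows; each row is the pose to reach, as a shift and turn from the pose measured when the call began, along the tool's axes at that moment; what a row does not reach only later rows make up. A row lasts 1/10 s, in which the tool goes at most 50 mm and 8.59 degrees, less where a joint would pass 70% of its speed; a pose out of reach is approached as far as the arm can. A call with a gripper value outside its range is refused whole. "fingers" is the finger opening in mm, from 0 to 85.4, set as the call begins (left out, the last holds). The fingers move at their own pace and stop on an object; the grip force is fixed at half the most. Time passes only in rows, so rows that repeat a pose let the fingers close. It gives the time, the measured TCP pose, the force and the opening at its end, in the units of the state.
- robot.observe(): the state, without advancing time (a new reading comes with each control period).
- robot.camera(name): name is "scene" or "top" or "wrist"; returns the picture (400x640x3 uint8, red, green, blue); there is no depth.
- robot.calibration(name): a dict with "K" (3x3 intrinsics, pixels), "R" (3x3) and "t" (3): a world point X has camera coordinates R X + t. Camera axes: x right, y down, z forward; pixel columns grow to the right and rows downward; lengths in m; the calibration is good to about 2 mm. A picture is of the moment at which its call begins: read the wrist's pose just before it. calibration takes no time and is no camera call; for the wrist camera it gives the pose at the moment of the call.
- robot.hand_in(): hands the job in, once; it reports no verdict.
The state is a dict: "t": time; "joints": joint angles; "dq": joint speeds; "tau": joint torques, N m; "tcp_pos": TCP position; "ee_rot": TCP orientation; "wrist_force": force on the tool from outside, world axes, zero at the start; "torque": the same for the moment, N m; "finger_gap": finger opening in m.
Only numpy, scipy, OpenCV 4.12 (cv2) and the standard library are available. Lean on these libraries where they do the work, as an engineer would, in place of code of your own. Each camera call takes 0.05 s, during which the arm holds its last target.

## Task

The battery pack is caught down in the grey charger: press it down to the stop and let go so that its push-push catch releases and it springs up by itself, then lift it out, put it upright into the slot of the black radio and press it down to the stop so that the radio's catch holds it down when you let go. Press by feel and gently, never with more than 22 N (about 2 kg), and do not shift the loose things lying around.

Things in the scene. Friction and masses are not known exactly. Their poses are not given: they have to be found in the camera images.
- pack_center (a point): centre of the battery pack: a loose plain grey upright slab, ribbed near the top, 24 mm (its x) by 60 mm (its y) by 100 mm tall (its z), so top and foot are 50 mm above and below. 0.11 to 0.2 kg. Fits either way round. At the start caught down in the charger, its top about 28 mm above the charger's top face; released, it stands about 50 mm proud
- charger: grey fixed charger dock, 90 x 90 mm, 100 mm high, a low black foot on its -x side. Origin on the table right under the centre of its slot, z up; the slot is 26 mm wide along its x and 62 mm long along its y: a vertical shaft, open at the top, with the pack in it at the start
- charger_mouth (a point): centre of the charger's slot at its top face, 100 mm above the table. From caught, the pack sinks about 8 mm to a firm stop; let go there, its sprung seat lifts it 22 mm above the caught height. The spring takes about 2 to 7 N; the stop is felt as the force rising beyond that. More than 22 N on the seat is not allowed
- radio: black fixed radio, a round speaker grille on its top, 110 mm (x) by 173 mm (y), 100 mm high. Origin on the table right under the centre of its slot; the box reaches 45 mm to -y and 128 mm to +y from there, the grille is at y = +78 mm. Slot 26 mm along x, 62 mm along y, empty at the start, its sprung seat up: the pack then rests about 50 mm proud of the top
- radio_mouth (a point): centre of the radio's slot at its top face, 100 mm above the table, with a 45 degree steel lead-in 4 mm wide around it. The pack's firm stop lies 21 to 39 mm below its resting height: unseen, different in each radio, so feel for it (spring 2 to 7 N on the way). Let go at the stop, it stays about 8 mm above it; let go 3 mm short, it rises; the stop a second time frees it. Limit 22 N
- charger_seat: sprung seat on which the pack stands in the charger, a 24 x 60 mm plate hidden in the slot; its top face is 50 mm above this origin. The origin is at table height when the seat is up and sinks with it
- radio_seat: the same in the radio: plate at the bottom of the slot, top face 50 mm above this origin, which is at table height when the seat is up and sinks with it
- screwdriver: loose screwdriver lying on the table, 160 mm long (bystander, to be left alone)
- block_a: loose clear circuit block, 36 x 36 x 20 mm (bystander, to be left alone)
- block_b: loose clear circuit block like the other (bystander, to be left alone)
- reel: loose metal reel, 56 mm across, 32 mm high (bystander, to be left alone)
Not all that is in view belongs to the job. What is shaped like the part that bears pack_center but green is not meant. What is shaped like the radio but red is not meant.

How it is judged:
On the way:
1. the charger's catch is released: the pack stands sprung up in the charger's slot, at least 95 mm (its centre) above the table, with nothing of the robot touching it (x of pack_center in the frame of charger between -0.004 and 0.004 m and y of pack_center in the frame of charger between -0.004 and 0.004 m and z of pack_center in the frame of charger between 0.095 and 0.108 m and contact force between the fingers and pack below 0.1 N), for 0.2 s.
At the end, for the whole second after the job is handed in: the pack stands upright (within 4 degrees) in the radio's slot, within 4 mm of the slot's axis, at rest and held down by the catch: its centre 65 to 91 mm above the table (69 to 88 when caught, about 100 when up) (x of pack_center in the frame of radio between -0.004 and 0.004 m and y of pack_center in the frame of radio between -0.004 and 0.004 m and z of pack_center in the frame of radio between 0.065 and 0.091 m and angle between pack_center's own z axis and vertical below 0.07 rad and linear speed of pack below 0.01 m/s); the robot touches nothing.
It fails at once if the pack presses on the seat in the charger or in the radio with more than 22 N (contact force between pack and charger_seat above 22 N or contact force between pack and radio_seat above 22 N).
It fails at once if a bystander is moved by more than 30 mm (distance of any of screwdriver, block_a, block_b, reel from where it was at the start of the episode above 0.03 m).
It also fails if it takes over 66 s, if anything falls off the work surface, if the arm or the gripper's body presses on something with over 40 N, if the wrist force passes 120 N, or if a joint passes its speed limit or range.

## Working session

There is one attempt and no reset: what is moved stays moved. The work goes in short steps, Python scripts to look and compute and a tool call to move; the robot and the scene stay as the last step left them, time stands still between calls to the robot, and variables do not carry over. Pictures are saved under pics/ and viewed, and the job is handed in when it is done.

Besides the shell and the picture viewer there is one more tool, called after "Call:" as name(argument=value, ...), one argument or row to a line, values as JSON. carry_out: Moves the arm, as the interface text tells. Its arguments: {"type":"object","properties":{"plan":{"type":"array","items":{"type":"array"}},"fingers":{"type":"number"}},"required":["plan"]}

```bash
mkdir -p pics; python3 - <<'E'
from cell import robot
import cv2
s=robot.observe(); print(s)
for n in ("scene","top","wrist"):
    im=robot.camera(n); cv2.imwrite(f"pics/{n}0.png",im[:,:,::-1])
    c=robot.calibration(n); print(n,c)
E
```

```text
{'t': 0.0, 'joints': array([ 1.21752067,  0.59212999,  0.04827988,  1.60985123, -0.03328101,
        0.94269577, -0.03369886]), 'dq': array([ 0.00082428,  0.00066926,  0.00037229, -0.00042876,  0.00153113,
       -0.00033827, -0.00018618]), 'tau': array([ 4.42642986e-04, -5.48682082e+01,  1.54667929e+00, -1.98122871e+01,
        9.36980301e-03,  8.64517002e-03, -1.12405999e-06]), 'tcp_pos': array([ 0.18604103, -0.69991153,  0.25512171]), 'ee_rot': array([-1.11998672e-03,  9.91568746e-01,  1.29576703e-01, -2.13532979e-04]), 'wrist_force': array([-0.24740512,  0.56474789, -0.22141011]), 'torque': array([ 0.009455  , -0.01094315,  0.02560151]), 'finger_gap': 0.08538783001194199}
scene {'K': array([[377.25718633,   0.        , 316.48222842],
       [  0.        , 377.25718633, 201.26916883],
       [  0.        ,   0.        ,   1.        ]]), 'R': array([[ 9.03622018e-02,  9.95908884e-01,  4.08613471e-04],
       [ 6.64539066e-01, -5.99902881e-02, -7.44841591e-01],
       [-7.41769845e-01,  6.75770658e-02, -6.67241214e-01]]), 't': array([ 0.04461088, -0.29298569,  1.30440501])}
top {'K': array([[396.17379811,   0.        , 314.83720597],
       [  0.        , 396.17379811, 200.831288  ],
       [  0.        ,   0.        ,   1.        ]]), 'R': array([[ 0.00730906, -0.99961561, -0.02674332],
       [-0.99511289, -0.0046373 , -0.09863483],
       [ 0.0984729 ,  0.02733355, -0.99476428]]), 't': array([-0.0747666 ,  0.52187183,  1.12848132])}
wrist {'K': array([[318.40269074,   0.        , 321.57291897],
       [  0.        , 318.40269074, 201.64021551],
       [  0.        ,   0.        ,   1.        ]]), 'R': array([[ 0.25697619, -0.96641561, -0.00202914],
       [-0.92217593, -0.2458395 ,  0.2985875 ],
       [-0.28905846, -0.07485865, -0.95438011]]), 't': array([-0.72351643, -0.03867038,  0.37886748])}
```

View pics/scene0.png

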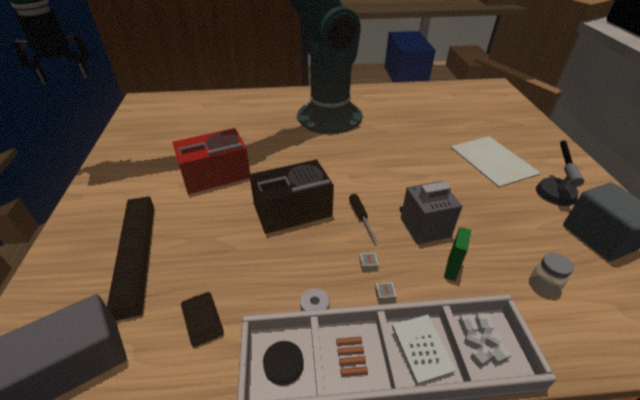

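View pics/top0.png

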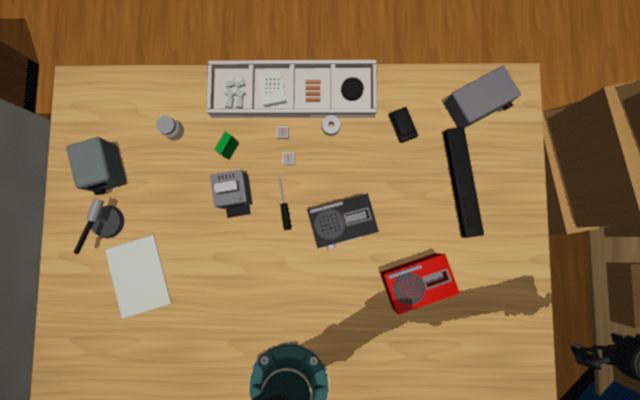

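View pics/wrist0.png

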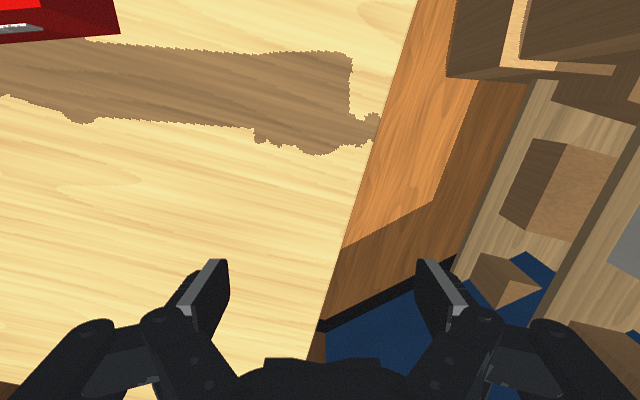

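The candidates are these:
- **Pack:** the grey slab in the charger at top (228,186), scene (435,188). The green slab at top (227,145), scene (458,253) is the wrong colour.
- **Radio:** the black one at top (343,220). The red one at top (420,282) is the decoy.

I'll confirm both in enlarged crops.

```bash
python3 - <<'E'
import cv2,numpy as np
im=cv2.imread("pics/top0.png")
a=cv2.resize(im[160:225,200:265],None,fx=6,fy=6,interpolation=cv2.INTER_CUBIC)
b=cv2.resize(im[188:253,300:385],None,fx=4.5,fy=6,interpolation=cv2.INTER_CUBIC)
cv2.imwrite("pics/crop0.png",np.hstack([a,b]))
s=cv2.imread("pics/scene0.png")
a=cv2.resize(s[175:245,395:470],None,fx=5,fy=5,interpolation=cv2.INTER_CUBIC)
b=cv2.resize(s[155:225,245:340],None,fx=4.4,fy=5,interpolation=cv2.INTER_CUBIC)
cv2.imwrite("pics/crop1.png",np.hstack([a,b]))
E
```

```text
(no output)
```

View pics/crop0.png

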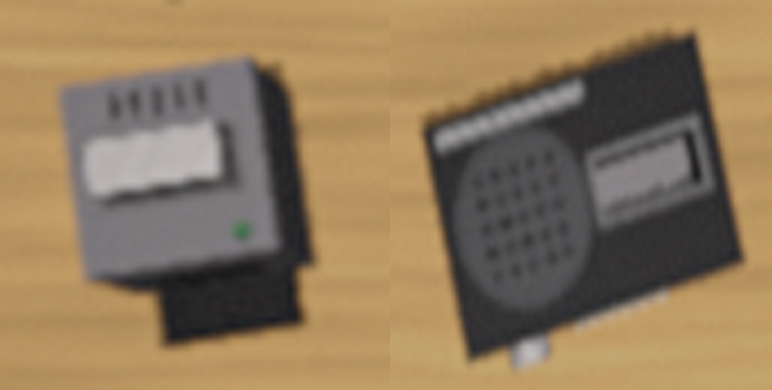

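View pics/crop1.png

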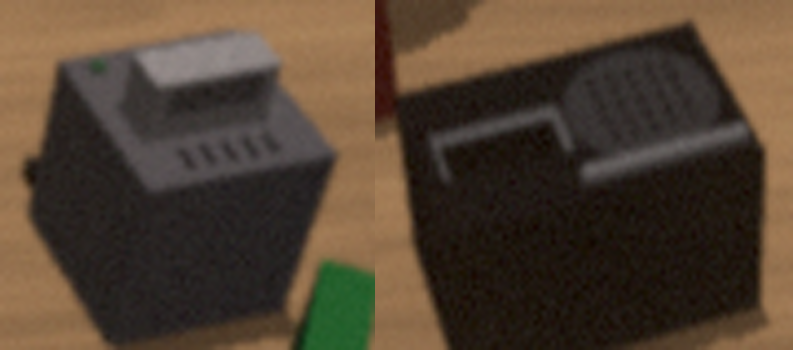

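Crops confirm it. The grey slab stands proud in the grey charger (its light top is at about top (225.6,186.6)). The black radio has an empty framed slot at about top (357,216). Next I'll get coarse poses.

```bash
cat > h.py <<'E'
import numpy as np,cv2
from scipy.spatial.transform import Rotation as Ro
def ray(c,uv,z):
    K,R,t=c["K"],c["R"],c["t"]
    d=R.T@np.linalg.solve(K,np.array([uv[0],uv[1],1.])); o=-R.T@t
    return o+d*(z-o[2])/d[2]
def proj(c,X):
    p=c["K"]@(c["R"]@np.asarray(X)+c["t"]); return p[:2]/p[2]
def Rt(s):
    q=s["ee_rot"]; return Ro.from_quat([q[1],q[2],q[3],q[0]])
def rel(s,target,yjaw):
    """shift mm, rotvec deg to TCP target, tool down with y axis along heading yjaw(rad)"""
    R0=Rt(s); best=None
    for a in (yjaw,yjaw+np.pi):
        y=np.array([np.cos(a),np.sin(a),0]); z=np.array([0,0,-1.]); x=np.cross(y,z)
        R1=Ro.from_matrix(np.c_[x,y,z]); rv=np.degrees((R0.inv()*R1).as_rotvec())
        if best is None or np.linalg.norm(rv)<np.linalg.norm(best): best=rv
    return R0.inv().apply(np.asarray(target)-s["tcp_pos"])*1000, best
E
python3 - <<'E'
from cell import robot
from h import *
c=robot.calibration("top")
P=lambda x,y:(200+(x+.5)/6-.5,160+(y+.5)/6-.5)
Q=lambda x,y:(300+(x-390+.5)/4.5-.5,188+(y+.5)/6-.5)
pk=[ray(c,P(*p),.128) for p in [(83,138),(217,122),(223,180),(92,198)]]
ch=[ray(c,P(*p),.1) for p in [(62,90),(252,58),(280,245),(88,278)]]
ra=[ray(c,Q(*p),.1) for p in [(425,128),(690,35),(742,262),(470,358)]]
fr=[ray(c,Q(*p),.1) for p in [(585,152),(697,113),(714,190),(600,230)]]
for n,q in zip(("pk","ch","ra","fr"),(pk,ch,ra,fr)):
    q=np.array(q); e=q[1]-q[0]; e2=q[2]-q[3]; f=q[3]-q[0]
    print(n,q.mean(0).round(4),[round(float(np.linalg.norm(v)),4) for v in (e,e2,f,q[2]-q[1])],[round(float(np.degrees(np.arctan2(v[1],v[0]))),1) for v in (e,e2,f)])
s=robot.observe()
R=Rt(s).as_matrix();print(R.round(3))
w=robot.calibration("wrist"); print("cam rel tool",(R.T@(-w["R"].T@w["t"]-s["tcp_pos"])).round(3), (w["R"]@R).round(3))
E
```

```text
pk [0.5504 0.1657 0.128 ] [0.0605, 0.0591, 0.0274, 0.0263] [-83.0, -81.9, -169.7]
ch [0.5506 0.1651 0.1   ] [0.0887, 0.089, 0.0879, 0.0875] [-80.2, -79.9, -170.3]
ra [ 0.4629 -0.148   0.1   ] [0.1654, 0.1681, 0.1069, 0.1067] [-74.9, -74.8, -164.9]
fr [ 0.4739 -0.1884  0.1   ] [0.0696, 0.0707, 0.0362, 0.0361] [-75.0, -74.9, -165.6]
[[ 0.966  0.257 -0.001]
 [ 0.257 -0.966  0.002]
 [-0.    -0.002 -1.   ]]
cam rel tool [ 0.076 -0.    -0.116] [[-0.     1.     0.   ]
 [-0.954  0.    -0.299]
 [-0.299 -0.     0.954]]
```

```bash
python3 - <<'E'
from cell import robot
from h import *
s=robot.observe()
for p in ([.474,-.188,.26],[.45,-.35,.26]):
    print(rel(s,p,np.radians(15)))
E
```

```text
(array([ 409.82409982, -420.92223318,   -3.90198234]), array([-7.23276281e-02,  8.03308490e-02,  8.98914116e+01]))
(array([ 344.99803068, -270.53101461,   -4.15125985]), array([-7.23276281e-02,  8.03308490e-02,  8.98914116e+01]))
```

Call:
carry_out(
  plan=[
    [[40,-30,-4],[0,0,-8]],
    [[80,-60,-4],[0,0,-16]],
    [[120,-90,-4],[0,0,-24]],
    [[160,-120,-4],[0,0,-32]],
    [[200,-155,-4],[0,0,-40]],
    [[235,-190,-4],[0,0,-48]],
    [[270,-225,-4],[0,0,-56]],
    [[305,-265,-4],[0,0,-64]],
    [[340,-305,-4],[0,0,-72]],
    [[370,-345,-4],[0,0,-80]],
    [[395,-385,-4],[0,0,-86]],
    [[410,-421,-4],[0,0,-90]],
    [[410,-421,-4],[0,0,-90]],
    [[410,-421,-4],[0,0,-90]],
  ],
  fingers=85,
)

```text
t: 1.55
tcp_pos: [0.4742, -0.1868, 0.2601]
ee_rot: [-0.001, 0.608, 0.794, 0.0]
wrist_force: [0.3, 0.2, 0.1]
finger_gap: 0.0848
```

```bash
python3 - <<'E'
from cell import robot
from h import *
s=robot.observe();c=robot.calibration("wrist");im=robot.camera("wrist")
cv2.imwrite("pics/w1.png",im[:,:,::-1]); np.savez("w1.npz",**c)
print(s["t"],s["tcp_pos"],Rt(s).as_matrix().round(3),s["joints"].round(2),s["wrist_force"])
E
```

```text
1.55 [ 0.47420356 -0.18683978  0.26008135] [[-0.26   0.966 -0.001]
 [ 0.966  0.26   0.002]
 [ 0.002 -0.    -1.   ]] [ 0.65  0.35 -0.46  2.07  0.22  0.77  0.32] [0.31936504 0.24885104 0.05946736]
```

View pics/w1.png

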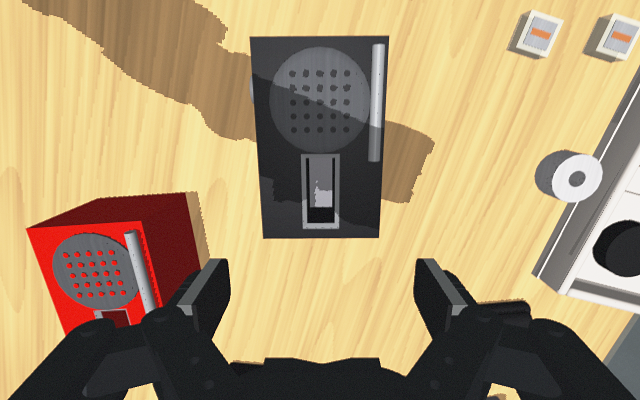

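The wrist view shows the black radio from (250,37) to (380,238), with the slot frame from about (301,153) to (340,228).

```bash
python3 - <<'E'
import cv2
im=cv2.imread("pics/w1.png")
cv2.imwrite("pics/w1c.png",cv2.resize(im[145:240,265:375],None,fx=6,fy=6,interpolation=cv2.INTER_CUBIC))
E
```

```text
(no output)
```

View pics/w1c.png

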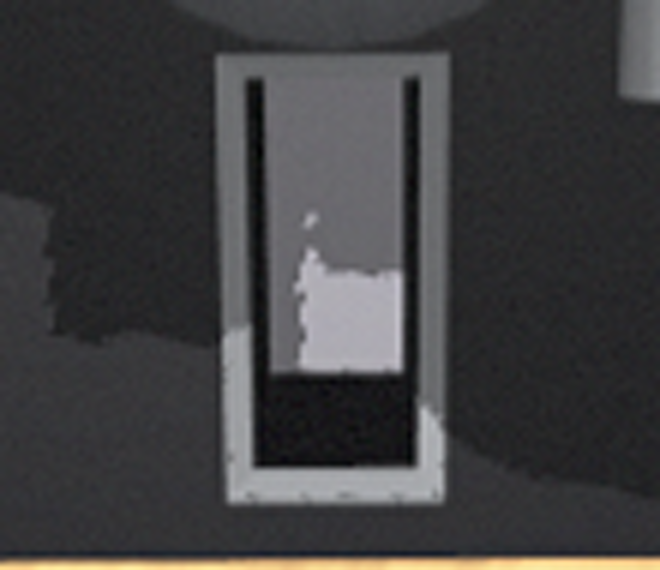

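```bash
python3 - <<'E'
from h import *
c=dict(np.load("w1.npz"))
W=lambda x,y:(265+(x+.5)/6-.5,145+(y+.5)/6-.5)
def rep(n,q):
    q=np.array(q); v=[q[1]-q[0],q[2]-q[3],q[3]-q[0],q[2]-q[1]]
    print(n,q.mean(0).round(4),[round(float(np.linalg.norm(a))*1000,1) for a in v],[round(float(np.degrees(np.arctan2(a[1],a[0]))),2) for a in v])
    return q
rep("outer",[ray(c,W(*p),.1) for p in [(216,55),(450,55),(446,503),(228,503)]])
rep("inner",[ray(c,W(*p),.096) for p in [(246,76),(420,76),(416,467),(254,467)]])
q=rep("box",[ray(c,p,.1) for p in [(249.5,37),(389,37),(379.5,238),(263.5,238)]])
m=q[2]/2+q[3]/2; y=q.mean(0)-m; y/=np.linalg.norm(y); print(m+.045*y)
E
```

```text
outer [ 0.4733 -0.1879  0.1   ] [33.9, 33.9, 69.7, 69.7] [15.05, 15.06, -74.54, -74.51]
inner [ 0.473  -0.1875  0.096 ] [25.6, 25.4, 61.6, 61.6] [15.05, 15.06, -74.64, -74.85]
box [ 0.4628 -0.1483  0.1   ] [109.3, 109.3, 171.0, 170.9] [15.03, 15.07, -74.38, -74.37]
[ 0.47366498 -0.18732344  0.1       ]
```

```bash
python3 - <<'E'
from cell import robot
from h import *
s=robot.observe()
print(rel(s,[.5505,.1655,.27],np.radians(10)))
E
```

```text
(array([322.53696291, 164.86345639,  -9.76368606]), array([-0.05331278, -0.07240147,  4.85697282]))
```

Call:
carry_out(
  plan=[
    [[40,21,-10],[0,0,1]],
    [[80,41,-10],[0,0,2]],
    [[120,62,-10],[0,0,3]],
    [[160,83,-10],[0,0,4]],
    [[200,103,-10],[0,0,5]],
    [[240,124,-10],[0,0,5]],
    [[280,145,-10],[0,0,5]],
    [[310,160,-10],[0,0,5]],
    [[323,165,-10],[0,0,5]],
    [[323,165,-10],[0,0,5]],
    [[323,165,-10],[0,0,5]],
  ],
  fingers=0,
)

```text
t: 2.7
tcp_pos: [0.5506, 0.1629, 0.2697]
ee_rot: [-0.0, 0.645, 0.764, -0.001]
wrist_force: [-0.7, -0.0, -0.1]
finger_gap: -0.0002
```

```bash
python3 - <<'E'
from cell import robot
from h import *
s=robot.observe();c=robot.calibration("wrist");im=robot.camera("wrist")
cv2.imwrite("pics/w2.png",im[:,:,::-1]); np.savez("w2.npz",**c)
print(s["t"],s["tcp_pos"],Rt(s).as_matrix().round(3),s["joints"].round(2),s["wrist_force"],s["finger_gap"])
E
```

```text
2.7 [0.55060261 0.16294012 0.26965266] [[-0.168  0.986 -0.002]
 [ 0.986  0.168 -0.001]
 [-0.001 -0.003 -1.   ]] [ 0.    0.43 -0.5   1.92  0.26  0.86 -0.46] [-0.74057872 -0.01540861 -0.13473389] -0.000245755322519561
```

View pics/w2.png

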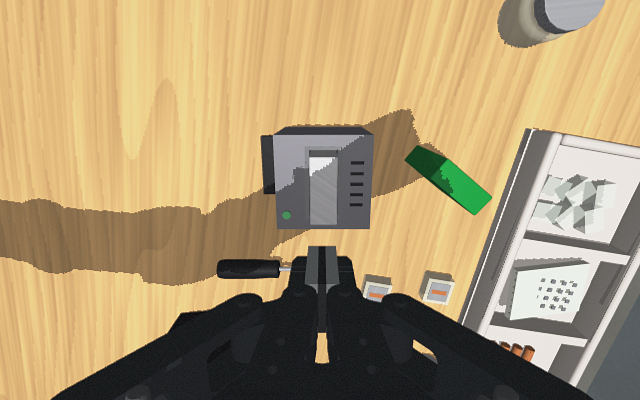

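Charger top spans (275,135) to (373,229) and the pack top about (308,155) to (338,224). The green slab is at (448,180), clear of the work.

```bash
python3 - <<'E'
import cv2
im=cv2.imread("pics/w2.png")
cv2.imwrite("pics/w2c.png",cv2.resize(im[125:235,265:380],None,fx=5,fy=5,interpolation=cv2.INTER_CUBIC))
E
```

```text
(no output)
```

View pics/w2c.png

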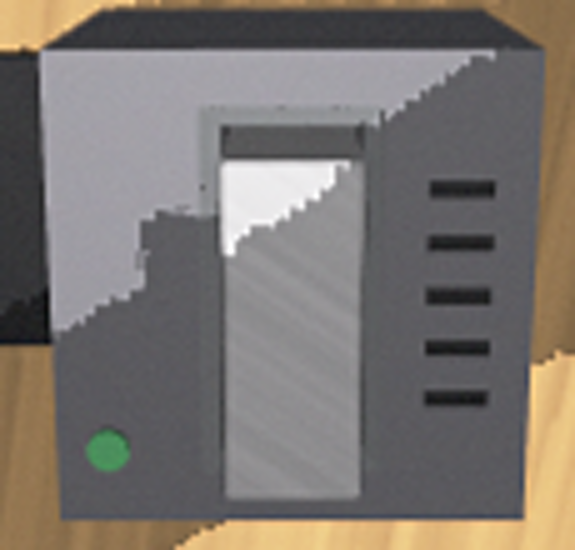

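```bash
python3 - <<'E'
from cell import robot
from h import *
c=dict(np.load("w2.npz"))
W=lambda x,y:(265+(x+.5)/5-.5,125+(y+.5)/5-.5)
def rep(n,q):
    q=np.array(q); v=[q[1]-q[0],q[2]-q[3],q[3]-q[0],q[2]-q[1]]
    print(n,q.mean(0).round(4),[round(float(np.linalg.norm(a))*1000,1) for a in v],[round(float(np.degrees(np.arctan2(a[1],a[0]))),2) for a in v])
    return q
rep("pack",[ray(c,W(*p),.128) for p in [(220,160),(365,160),(358,498),(226,498)]])
q=rep("ch",[ray(c,W(*p),.1) for p in [(41,48),(545,48),(523,520),(62,520)]])
s=robot.observe();print(rel(s,[*q.mean(0)[:2],.158],np.radians(9.7)))
E
```

```text
pack [0.5506 0.1678 0.128 ] [23.6, 22.9, 58.9, 58.9] [9.7, 9.74, -80.01, -80.65]
ch [0.5507 0.1677 0.1   ] [88.9, 89.1, 89.7, 89.6] [9.69, 9.74, -80.36, -80.25]
(array([  5.18910295,   1.32045231, 111.68204297]), array([-0.14576725,  0.0634797 , -0.08186326]))
```

Call:
carry_out(
  plan=[
    [[3,1,40],[0,0,0]],
    [[5,1,80],[0,0,0]],
    [[5,1,102],[0,0,0]],
    [[5,1,107],[0,0,0]],
    [[5,1,107],[0,0,0]],
  ],
)

```text
t: 3.25
tcp_pos: [0.5503, 0.1653, 0.1622]
ee_rot: [-0.0, 0.646, 0.763, -0.002]
wrist_force: [0.3, 0.7, 0.4]
finger_gap: 0.0002
```

```bash
cat > st.py <<'E'
from cell import robot
from h import *
s=robot.observe(); print(round(s["t"],2),s["tcp_pos"].round(4),s["wrist_force"].round(2),s["torque"].round(2),round(s["finger_gap"],4))
E
python3 st.py;python3 st.py
```

```text
3.25 [0.5503 0.1653 0.1622] [0.33 0.73 0.37] [-0.06  0.01 -0.04] 0.0002
3.25 [0.5503 0.1653 0.1622] [0.33 0.73 0.37] [-0.06  0.01 -0.04] 0.0002
```

Call:
carry_out(
  plan=[
    [[2,0,4],[0,0,0]],
    [[2,0,8],[0,0,0]],
    [[2,0,8],[0,0,0]],
  ],
)

```text
t: 3.55
tcp_pos: [0.5503, 0.1671, 0.1547]
ee_rot: [-0.0, 0.646, 0.763, -0.002]
wrist_force: [0.4, 0.8, -0.6]
finger_gap: -0.0001
```

Call:
carry_out(
  plan=[
    [[0,0,2],[0,0,0]],
    [[0,0,3],[0,0,0]],
    [[0,0,3],[0,0,0]],
  ],
)

```text
t: 3.85
tcp_pos: [0.5507, 0.1673, 0.1522]
ee_rot: [0.0, 0.646, 0.763, -0.002]
wrist_force: [-0.3, -0.7, 2.9]
finger_gap: 0.0001
```

Call:
carry_out(
  plan=[
    [[0,0,2],[0,0,0]],
    [[0,0,3],[0,0,0]],
    [[0,0,3],[0,0,0]],
  ],
)

```text
t: 4.15
tcp_pos: [0.5507, 0.1673, 0.1492]
ee_rot: [0.0, 0.646, 0.763, -0.002]
wrist_force: [0.3, -0.5, 4.4]
finger_gap: 0.0002
```

Call:
carry_out(
  plan=[
    [[0,0,1],[0,0,0]],
    [[0,0,2],[0,0,0]],
    [[0,0,2],[0,0,0]],
  ],
)

```text
t: 4.45
tcp_pos: [0.5507, 0.1674, 0.1472]
ee_rot: [0.0, 0.646, 0.763, -0.002]
wrist_force: [-0.5, -0.5, 4.2]
finger_gap: 0.0001
```

Call:
carry_out(
  plan=[
    [[0,0,1],[0,0,0]],
    [[0,0,1.5],[0,0,0]],
    [[0,0,1.5],[0,0,0]],
  ],
)

```text
t: 4.75
tcp_pos: [0.5509, 0.1674, 0.1459]
ee_rot: [0.0, 0.646, 0.763, -0.002]
wrist_force: [-0.8, -0.1, 5.8]
finger_gap: -0.0
```

Call:
carry_out(
  plan=[
    [[0,0,0.5],[0,0,0]],
    [[0,0,1],[0,0,0]],
    [[0,0,1],[0,0,0]],
  ],
)

```text
t: 5.05
tcp_pos: [0.5514, 0.1675, 0.1457]
ee_rot: [0.001, 0.646, 0.763, -0.001]
wrist_force: [-1.3, -1.3, 9.4]
finger_gap: -0.0001
```

Call:
carry_out(
  plan=[
    [[0,0,1.3],[0,0,0]],
    [[0,0,1.6],[0,0,0]],
    [[0,0,1.6],[0,0,0]],
  ],
)

```text
t: 5.35
tcp_pos: [0.5518, 0.1677, 0.1454]
ee_rot: [0.001, 0.646, 0.763, -0.001]
wrist_force: [-1.7, -1.7, 13.5]
finger_gap: 0.0001
```

At the firm stop (13.5 N, no more travel). I'll let it rise and retreat.

Call:
carry_out(
  plan=[
    [[0,0,-5],[0,0,0]],
    [[0,0,-15],[0,0,0]],
    [[0,0,-35],[0,0,0]],
    [[0,0,-70],[0,0,0]],
    [[0,0,-110],[0,0,0]],
    [[0,0,-110],[0,0,0]],
    [[0,0,-110],[0,0,0]],
    [[0,0,-110],[0,0,0]],
  ],
  fingers=85,
)

```text
t: 6.15
tcp_pos: [0.5508, 0.1674, 0.2543]
ee_rot: [0.001, 0.646, 0.763, -0.002]
wrist_force: [0.8, 0.2, -0.2]
finger_gap: 0.0846
```

```bash
python3 - <<'E'
from cell import robot
from h import *
s=robot.observe();c=robot.calibration("wrist");im=robot.camera("wrist")
cv2.imwrite("pics/w3.png",im[:,:,::-1]); np.savez("w3.npz",**c)
im=cv2.imread("pics/w3.png")
cv2.imwrite("pics/w3c.png",cv2.resize(im[125:245,265:380],None,fx=5,fy=5,interpolation=cv2.INTER_CUBIC))
print(s["t"],s["tcp_pos"],s["wrist_force"],s["finger_gap"])
E
```

```text
6.15 [0.55079747 0.16740324 0.25431567] [ 0.79453631  0.19234818 -0.16947167] 0.08463914147686841
```

View pics/w3c.png

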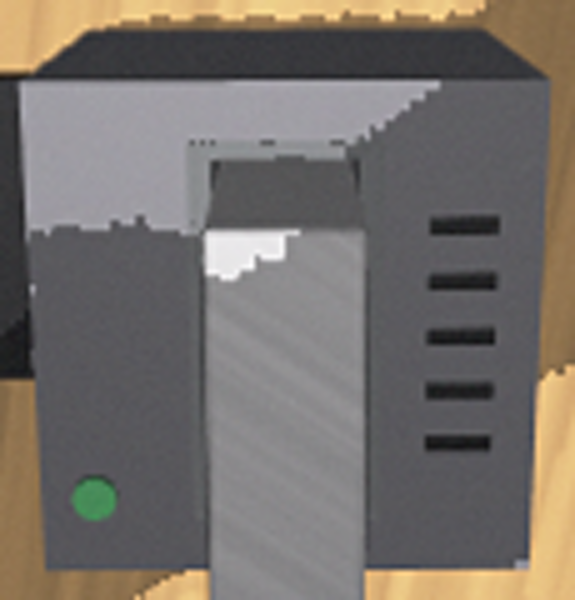

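The pack has sprung up; its top covers (205..365, 230 and below) in the crop. Now I'll grasp it.

Call:
carry_out(
  plan=[
    [[0,0,40],[0,0,0]],
    [[0,0,80],[0,0,0]],
    [[0,0,110],[0,0,0]],
    [[0,0,121],[0,0,0]],
    [[0,0,121],[0,0,0]],
    [[0,0,121],[0,0,0]],
  ],
)

```text
t: 6.8
tcp_pos: [0.5509, 0.1673, 0.1334]
ee_rot: [0.001, 0.646, 0.763, -0.002]
wrist_force: [0.1, 0.2, -0.9]
finger_gap: 0.0849
```

```bash
python3 st.py; python3 - <<'E'
from cell import robot
import cv2
cv2.imwrite("pics/w4.png",robot.camera("wrist")[:,:,::-1])
E
```

```text
6.8 [0.5509 0.1673 0.1334] [ 0.07  0.21 -0.86] [ 0.02  0.03 -0.05] 0.0849
```

View pics/w4.png

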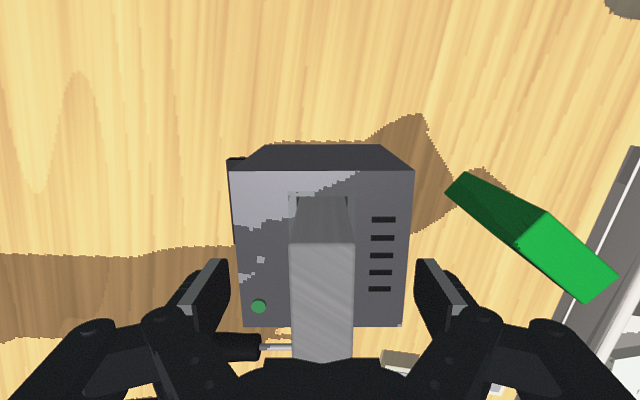

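The slab is centred between the open jaws (slab at x 290..354, jaws at 222 and 420). Closing.

Call:
carry_out(
  plan=[
    [[0,0,0],[0,0,0]],
    [[0,0,0],[0,0,0]],
    [[0,0,0],[0,0,0]],
    [[0,0,0],[0,0,0]],
    [[0,0,0],[0,0,0]],
    [[0,0,0],[0,0,0]],
    [[0,0,0],[0,0,0]],
  ],
  fingers=0,
)

```text
t: 7.55
tcp_pos: [0.5514, 0.1674, 0.1342]
ee_rot: [0.001, 0.646, 0.763, -0.001]
wrist_force: [-0.4, -0.6, 1.7]
finger_gap: 0.0238
```

```bash
python3 st.py
```

```text
7.55 [0.5514 0.1674 0.1342] [-0.35 -0.63  1.74] [-0.05  0.02 -0.02] 0.0238
```

Call:
carry_out(
  plan=[
    [[0,0,-10],[0,0,0]],
    [[0,0,-25],[0,0,0]],
    [[0,0,-40],[0,0,0]],
    [[0,0,-60],[0,0,0]],
    [[0,0,-85],[0,0,0]],
    [[0,0,-105],[0,0,0]],
    [[0,0,-115],[0,0,0]],
    [[0,0,-115],[0,0,0]],
    [[0,0,-115],[0,0,0]],
  ],
)

```text
t: 8.45
tcp_pos: [0.551, 0.1675, 0.249]
ee_rot: [0.001, 0.647, 0.763, -0.002]
wrist_force: [-0.8, -0.2, -2.2]
finger_gap: 0.0234
```

```bash
python3 st.py; python3 - <<'E'
from cell import robot
from h import *
cv2.imwrite("pics/w5.png",robot.camera("wrist")[:,:,::-1])
s=robot.observe(); print(rel(s,[.4733,-.1877,.249],np.radians(15.25)))
E
```

```text
8.45 [0.551  0.1675 0.249 ] [-0.76 -0.19 -2.21] [-0.03  0.03 -0.  ] 0.0234
(array([-337.52289071, -134.62234946,    1.09002721]), array([-0.14143832,  0.22279467, -5.79921602]))
```

View pics/w5.png

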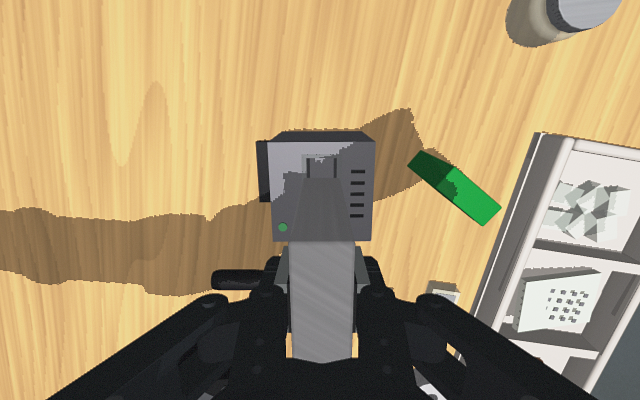

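Call:
carry_out(
  plan=[
    [[-30,-12,0],[0,0,-1]],
    [[-65,-26,0],[0,0,-2]],
    [[-105,-42,0],[0,0,-3]],
    [[-145,-58,0],[0,0,-4]],
    [[-185,-74,0],[0,0,-5]],
    [[-225,-90,0],[0,0,-5.8]],
    [[-265,-106,0],[0,0,-5.8]],
    [[-300,-120,0],[0,0,-5.8]],
    [[-325,-130,0],[-0.1,0.2,-5.8]],
    [[-338,-135,0],[-0.1,0.2,-5.8]],
    [[-338,-135,0],[-0.1,0.2,-5.8]],
    [[-338,-135,0],[-0.1,0.2,-5.8]],
    [[-338,-135,0],[-0.1,0.2,-5.8]],
  ],
)

```text
t: 9.8
tcp_pos: [0.4736, -0.1859, 0.25]
ee_rot: [-0.0, 0.606, 0.796, 0.0]
wrist_force: [-0.1, -0.1, -2.2]
finger_gap: 0.0235
```

```bash
python3 st.py; python3 - <<'E'
from cell import robot
from h import *
s=robot.observe(); print(rel(s,[.4733,-.1877,.20],np.radians(15.25)), Rt(s).as_matrix().round(4))
E
```

```text
9.8 [ 0.4736 -0.1859  0.25  ] [-0.06 -0.07 -2.17] [ 0.03 -0.01  0.  ] 0.0235
(array([-1.65280259, -0.76422705, 50.02962305]), array([-0.01402632, -0.04049068,  0.20335607])) [[-2.665e-01  9.638e-01 -4.000e-04]
 [ 9.638e-01  2.665e-01  6.000e-04]
 [ 7.000e-04 -2.000e-04 -1.000e+00]]
```

Call:
carry_out(
  plan=[
    [[-2,-0.8,15],[0,0,0.2]],
    [[-2,-0.8,35],[0,0,0.2]],
    [[-2,-0.8,48],[0,0,0.2]],
    [[-2,-0.8,48],[0,0,0.2]],
    [[-2,-0.8,48],[0,0,0.2]],
  ],
)

```text
t: 10.3
tcp_pos: [0.4737, -0.1872, 0.2021]
ee_rot: [-0.0, 0.606, 0.795, 0.0]
wrist_force: [0.0, 0.1, -0.2]
finger_gap: 0.0232
```

```bash
python3 st.py; python3 - <<'E'
from cell import robot
from h import *
s=robot.observe();c=robot.calibration("wrist");im=robot.camera("wrist")[:,:,::-1]
cv2.imwrite("pics/w6.png",im); np.savez("w6.npz",**c)
cv2.imwrite("pics/w6c.png",cv2.resize(im[90:270,235:405],None,fx=3.3,fy=3.3,interpolation=cv2.INTER_CUBIC))
print(rel(s,[.4733,-.1877,.135],np.radians(15.25)))
# pixels expected for slot outer corners given known pose
o=np.array([.4733,-.1877]); a=np.radians(15.25); ex=np.array([np.cos(a),np.sin(a)]); ey=np.array([-ex[1],ex[0]])
for sx,sy in((-17,35),(17,35),(17,-35),(-17,-35)):
    u=proj(c,[*(o+ex*sx/1e3+ey*sy/1e3),.1]); print(((u-[235,90])*3.3).round(1))
E
```

```text
10.3 [ 0.4737 -0.1872  0.2021] [ 0.04  0.09 -0.25] [ 0.   -0.02  0.08] 0.0232
(array([-0.41171414, -0.53721787, 67.12292168]), array([-0.00977549, -0.06195633,  0.09051154]))
[202.4 249.5]
[364.1 249.7]
[356.8 550.4]
[209.1 550.2]
```

View pics/w6c.png

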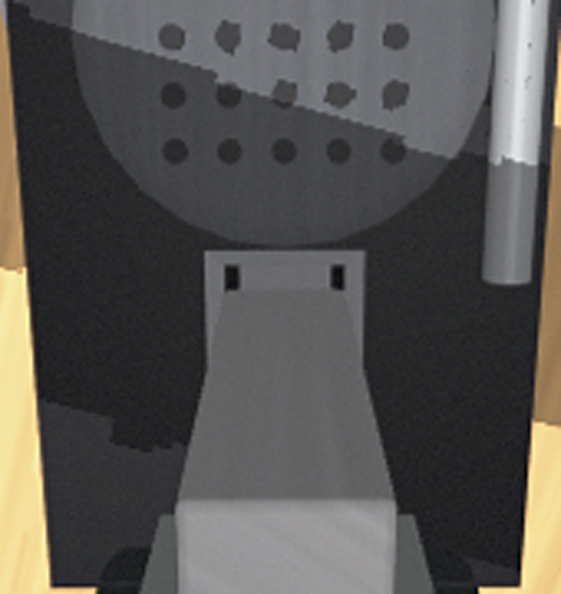

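```bash
python3 - <<'E'
from h import *
c=dict(np.load("w6.npz"))
o=np.array([.4733,-.1877]); a=np.radians(15.25); ex=np.array([np.cos(a),np.sin(a)]); ey=np.array([-ex[1],ex[0]])
W=lambda x,y:(235+(x+.5)/3.3-.5,90+(y+.5)/3.3-.5)
for n,p,z in(("footL",(224,290),.118),("footR",(348,290),.118),("topL",(177,500),.218),("topR",(397,500),.218),("frL",(204.5,250),.1),("frR",(364.5,250),.1)):
    r=ray(c,W(*p),z)[:2]-o; print(n,(1000*r@ex).round(2),(1000*r@ey).round(2))
E
```

```text
footL -11.74 30.67
footR 12.47 30.71
topL -10.85 31.25
topR 12.06 31.29
frL -16.81 35.13
frR 16.84 35.19
```

Call:
carry_out(
  plan=[
    [[-0.7,-0.7,4],[0,0,0.1]],
    [[-0.7,-0.7,10],[0,0,0.1]],
    [[-0.7,-0.7,16],[0,0,0.1]],
    [[-0.7,-0.7,22],[0,0,0.1]],
    [[-0.7,-0.7,28],[0,0,0.1]],
  ],
)

```text
t: 10.85
tcp_pos: [0.4734, -0.1884, 0.1739]
ee_rot: [-0.0, 0.607, 0.794, 0.0]
wrist_force: [0.9, -0.1, -2.0]
finger_gap: 0.0232
```

```bash
python3 st.py
```

```text
10.85 [ 0.4734 -0.1884  0.1739] [ 0.88 -0.08 -1.98] [-0.05 -0.04  0.03] 0.0232
```

Call:
carry_out(
  plan=[
    [[0,0,6],[0,0,0]],
    [[0,0,12],[0,0,0]],
    [[0,0,18],[0,0,0]],
    [[0,0,24],[0,0,0]],
    [[0,0,29],[0,0,0]],
  ],
)

```text
t: 11.35
tcp_pos: [0.4734, -0.1884, 0.1443]
ee_rot: [-0.0, 0.607, 0.794, 0.0]
wrist_force: [-0.0, -0.6, -1.7]
finger_gap: 0.0233
```

Call:
carry_out(
  plan=[
    [[0,0,3],[0,0,0]],
    [[0,0,5],[0,0,0]],
    [[0,0,7],[0,0,0]],
    [[0,0,7],[0,0,0]],
  ],
)

```text
t: 11.75
tcp_pos: [0.4734, -0.1883, 0.1372]
ee_rot: [-0.0, 0.607, 0.794, 0.0]
wrist_force: [-0.1, 0.1, -1.2]
finger_gap: 0.0235
```

Call:
carry_out(
  plan=[
    [[0,0,1.5],[0,0,0]],
    [[0,0,2.5],[0,0,0]],
    [[0,0,2.5],[0,0,0]],
  ],
)

```text
t: 12.05
tcp_pos: [0.4735, -0.1883, 0.1348]
ee_rot: [-0.0, 0.607, 0.794, 0.0]
wrist_force: [0.4, 0.1, -1.7]
finger_gap: 0.0235
```

Call:
carry_out(
  plan=[
    [[0,0,0],[0,0,0]],
    [[0,0,0],[0,0,0]],
    [[0,0,0],[0,0,0]],
    [[0,0,0],[0,0,0]],
    [[0,0,0],[0,0,0]],
    [[0,0,0],[0,0,0]],
  ],
  fingers=85,
)

```text
t: 12.65
tcp_pos: [0.4735, -0.1884, 0.1348]
ee_rot: [-0.0, 0.607, 0.794, 0.0]
wrist_force: [1.1, 0.2, 0.6]
finger_gap: 0.0847
```

Call:
carry_out(
  plan=[
    [[0,0,-15],[0,0,0]],
    [[0,0,-40],[0,0,0]],
    [[0,0,-75],[0,0,0]],
    [[0,0,-110],[0,0,0]],
    [[0,0,-120],[0,0,0]],
    [[0,0,-120],[0,0,0]],
  ],
)

```text
t: 13.25
tcp_pos: [0.4744, -0.1888, 0.2563]
ee_rot: [0.002, 0.607, 0.794, 0.001]
wrist_force: [-0.5, -0.2, -0.2]
finger_gap: 0.0847
```

```bash
python3 st.py; python3 - <<'E'
from cell import robot
from h import *
s=robot.observe();c=robot.calibration("wrist");im=robot.camera("wrist")[:,:,::-1]
cv2.imwrite("pics/w7.png",im); np.savez("w7.npz",**c)
E
```

```text
13.25 [ 0.4744 -0.1888  0.2563] [-0.46 -0.16 -0.23] [-0.01  0.03 -0.05] 0.0847
```

View pics/w7.png

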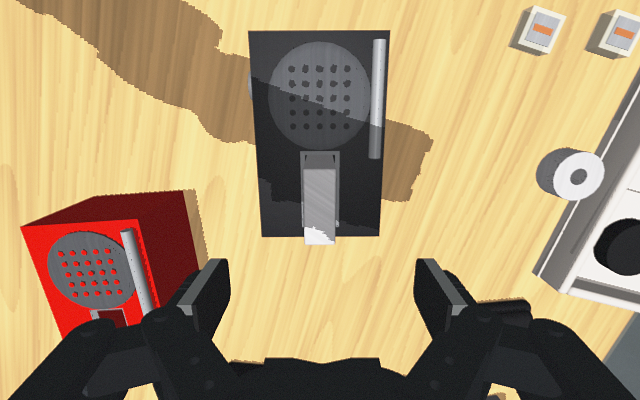

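The pack stands in the radio slot, with its top from (304,167) to (336,244). I'll close the fingers and press from above.

Call:
carry_out(
  plan=[
    [[1,-1,5],[0,0,0]],
    [[1,-1,10],[0,0,0]],
    [[1,-1,15],[0,0,0]],
    [[1,-1,30],[0,0,0]],
    [[1,-1,50],[0,0,0]],
    [[1,-1,68],[0,0,0]],
    [[1,-1,75],[0,0,0]],
    [[1,-1,75],[0,0,0]],
  ],
  fingers=0,
)

```text
t: 14.1
tcp_pos: [0.4712, -0.1875, 0.1783]
ee_rot: [-0.001, 0.607, 0.795, -0.0]
wrist_force: [0.0, 0.2, -0.2]
finger_gap: -0.0001
```

Call:
carry_out(
  plan=[
    [[0,0,2],[0,0,0]],
    [[0,0,4],[0,0,0]],
    [[0,0,6],[0,0,0]],
    [[0,0,6],[0,0,0]],
  ],
)

```text
t: 14.5
tcp_pos: [0.4716, -0.1875, 0.1727]
ee_rot: [-0.001, 0.607, 0.795, 0.0]
wrist_force: [-0.6, 0.2, 1.7]
finger_gap: -0.0
```

```bash
python3 st.py
```

```text
14.5 [ 0.4716 -0.1875  0.1727] [-0.64  0.19  1.71] [ 0.01 -0.03  0.08] -0.0
```

Call:
carry_out(
  plan=[
    [[0,1,2],[0,0,0]],
    [[0,1,4],[0,0,0]],
    [[0,1,6],[0,0,0]],
    [[0,1,8],[0,0,0]],
    [[0,1,10],[0,0,0]],
    [[0,1,12],[0,0,0]],
    [[0,1,14],[0,0,0]],
    [[0,1,15.5],[0,0,0]],
    [[0,1,16],[0,0,0]],
  ],
)

```text
t: 15.4
tcp_pos: [0.4725, -0.1873, 0.1565]
ee_rot: [-0.001, 0.607, 0.795, -0.0]
wrist_force: [-0.7, -0.7, 3.0]
finger_gap: -0.0
```

Call:
carry_out(
  plan=[
    [[0,0,1],[0,0,0]],
    [[0,0,1.5],[0,0,0]],
    [[0,0,1.5],[0,0,0]],
  ],
)

```text
t: 15.7
tcp_pos: [0.4724, -0.1873, 0.1549]
ee_rot: [-0.001, 0.607, 0.795, -0.0]
wrist_force: [-0.2, 0.4, 2.9]
finger_gap: -0.0002
```

Call:
carry_out(
  plan=[
    [[0,0,1],[0,0,0]],
    [[0,0,1.5],[0,0,0]],
    [[0,0,1.5],[0,0,0]],
  ],
)

```text
t: 16.0
tcp_pos: [0.4724, -0.1873, 0.1534]
ee_rot: [-0.001, 0.607, 0.795, -0.0]
wrist_force: [0.4, 0.5, 3.4]
finger_gap: 0.0001
```

Call:
carry_out(
  plan=[
    [[0,0,1],[0,0,0]],
    [[0,0,1.5],[0,0,0]],
    [[0,0,1.5],[0,0,0]],
  ],
)

```text
t: 16.3
tcp_pos: [0.4724, -0.1873, 0.1518]
ee_rot: [-0.001, 0.607, 0.795, -0.0]
wrist_force: [-0.7, -0.3, 2.6]
finger_gap: 0.0003
```

Call:
carry_out(
  plan=[
    [[0,0,1],[0,0,0]],
    [[0,0,1.5],[0,0,0]],
    [[0,0,1.5],[0,0,0]],
  ],
)

```text
t: 16.6
tcp_pos: [0.4723, -0.1873, 0.1502]
ee_rot: [-0.001, 0.607, 0.795, -0.0]
wrist_force: [-0.4, 0.4, 4.0]
finger_gap: -0.0001
```

Call:
carry_out(
  plan=[
    [[0,0,1],[0,0,0]],
    [[0,0,1.5],[0,0,0]],
    [[0,0,1.5],[0,0,0]],
  ],
)

```text
t: 16.9
tcp_pos: [0.4723, -0.1873, 0.1486]
ee_rot: [-0.001, 0.607, 0.795, -0.0]
wrist_force: [-1.7, 0.8, 3.5]
finger_gap: -0.0
```

Call:
carry_out(
  plan=[
    [[0,0,1],[0,0,0]],
    [[0,0,1.5],[0,0,0]],
    [[0,0,1.5],[0,0,0]],
  ],
)

```text
t: 17.2
tcp_pos: [0.4723, -0.1874, 0.1471]
ee_rot: [-0.001, 0.607, 0.795, -0.0]
wrist_force: [-0.5, 0.1, 3.2]
finger_gap: -0.0003
```

Call:
carry_out(
  plan=[
    [[0,0,1],[0,0,0]],
    [[0,0,1.5],[0,0,0]],
    [[0,0,1.5],[0,0,0]],
  ],
)

```text
t: 17.5
tcp_pos: [0.4723, -0.1873, 0.1456]
ee_rot: [-0.001, 0.607, 0.795, -0.0]
wrist_force: [-0.7, -0.8, 4.2]
finger_gap: -0.0002
```

Call:
carry_out(
  plan=[
    [[0,0,1],[0,0,0]],
    [[0,0,1.5],[0,0,0]],
    [[0,0,1.5],[0,0,0]],
  ],
)

```text
t: 17.8
tcp_pos: [0.4723, -0.1874, 0.1442]
ee_rot: [-0.001, 0.607, 0.795, -0.0]
wrist_force: [-1.1, -0.4, 4.8]
finger_gap: 0.0002
```

Call:
carry_out(
  plan=[
    [[0,0,1],[0,0,0]],
    [[0,0,1.5],[0,0,0]],
    [[0,0,1.5],[0,0,0]],
  ],
)

```text
t: 18.1
tcp_pos: [0.4728, -0.1873, 0.1434]
ee_rot: [-0.001, 0.607, 0.795, -0.0]
wrist_force: [-1.9, 0.4, 9.9]
finger_gap: -0.0001
```

Call:
carry_out(
  plan=[
    [[0,0,1],[0,0,0]],
    [[0,0,1.5],[0,0,0]],
    [[0,0,1.5],[0,0,0]],
  ],
)

```text
t: 18.4
tcp_pos: [0.4732, -0.1873, 0.1431]
ee_rot: [-0.0, 0.607, 0.795, -0.0]
wrist_force: [-3.9, 0.6, 15.4]
finger_gap: 0.0003
```

Firm stop reached (15.4 N, 0.3 mm of travel). Letting go.

Call:
carry_out(
  plan=[
    [[0,0,-4],[0,0,0]],
    [[0,0,-10],[0,0,0]],
    [[0,0,-25],[0,0,0]],
    [[0,0,-60],[0,0,0]],
    [[0,0,-100],[0,0,0]],
    [[0,0,-115],[0,0,0]],
    [[0,0,-115],[0,0,0]],
    [[0,0,-115],[0,0,0]],
  ],
)

```text
t: 19.2
tcp_pos: [0.4728, -0.1873, 0.2576]
ee_rot: [-0.0, 0.607, 0.795, -0.0]
wrist_force: [-1.1, 0.2, -0.7]
finger_gap: -0.0001
```

```bash
python3 st.py; python3 - <<'E'
from cell import robot
from h import *
c=robot.calibration("wrist");im=robot.camera("wrist")[:,:,::-1]
cv2.imwrite("pics/w8.png",im); np.savez("w8.npz",**c)
sc=robot.camera("scene")[:,:,::-1]
a=cv2.resize(im[135:255,260:390],None,fx=3.3,fy=3.3,interpolation=cv2.INTER_CUBIC)
b=cv2.resize(sc[150:230,245:340],None,fx=3.6,fy=a.shape[0]/80,interpolation=cv2.INTER_CUBIC)
cv2.imwrite("pics/w8c.png",np.hstack([a,b]))
o=np.array([.4733,-.1877]); t=np.radians(15.25); ex=np.array([np.cos(t),np.sin(t)]); ey=np.array([-ex[1],ex[0]])
for z in (.119,.127,.15):
  print(z,[((proj(c,[*(o+ex*sx/1e3+ey*sy/1e3),z])-[260,135])*3.3).round() for sx,sy in((-12,30),(12,30),(12,-30),(-12,-30))])
cv2.imwrite("pics/s8.png",sc)
E
```

```text
19.2 [ 0.4728 -0.1873  0.2576] [-1.05  0.17 -0.67] [-0.04 -0.03  0.01] -0.0001
0.119 [array([156.,  93.]), array([254.,  93.]), array([251., 320.]), array([159., 320.])]
0.127 [array([155.,  99.]), array([256.,  99.]), array([252., 332.]), array([158., 332.])]
0.15 [array([150., 119.]), array([261., 119.]), array([257., 371.]), array([154., 371.])]
```

View pics/w8c.png

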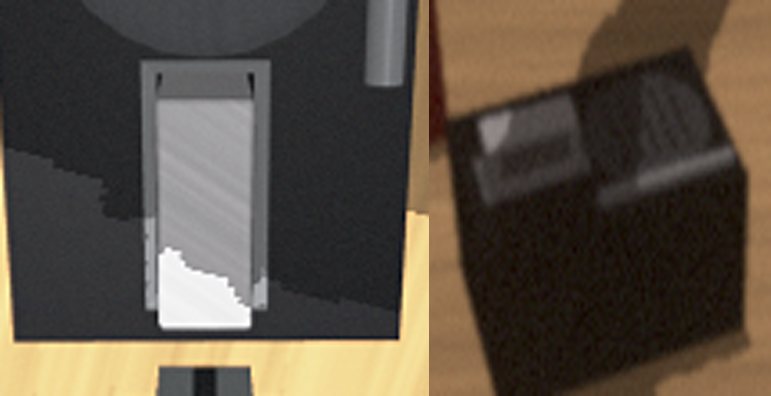

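View pics/s8.png

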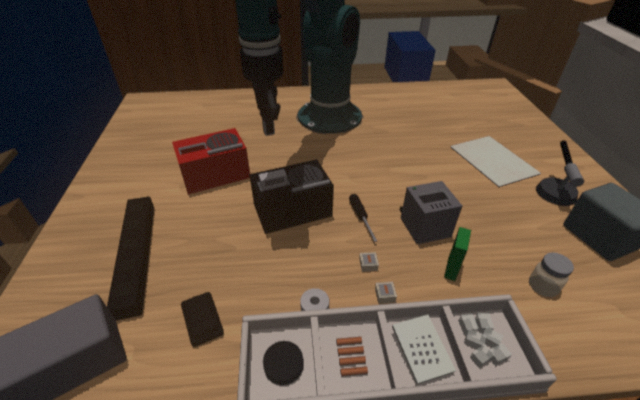

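The pack's top lies at crop rows 98..328, which puts it at z ≈ 0.126, so its centre is at about 76 mm and it is caught. The bystanders sit at the same pixels as before. Handing in.

```bash
python3 - <<'E'
from cell import robot
print(robot.hand_in())
E
```

```text
the job is handed in; nothing more can be done
None
```

The battery pack is now caught down in the black radio, and the job was handed in at about 19 s of the 66 s allowed. No verdict was given.

- **Charger:** I pressed the pack to its stop with closed fingers, at most 13.5 N on the wrist reading. When I let go it sprang up by itself, which the wrist picture confirmed. I then gripped it and lifted it out.
- **Radio:** I set the pack upright in the slot without any noticeable resistance. Pressing from above, I felt the stop after about 31 mm, with at most 15.4 N on the wrist reading.
- **Last checks:** In the final wrist picture the pack's top is at about 126 mm, so its centre is at about 76 mm, inside the 65–91 mm range. It looked centred in the slot and upright. The arm was clear, and the bystanders looked unmoved in the scene picture.
- **Disagreement:** At the start, the pack's top measured 2–3% smaller than its stated size at the assumed height. That had no effect on the work, and no other check failed or disagreed.

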